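# Set the saw's cut-length stop one hole longer

## Task

Set the cut-length stop beside the vise one hole longer: squeeze the two brass snap buttons of the red telescoping tube in flush together, slide the tube away from the vise just until the buttons spring out in the next hole, and let go. Feel for the snap: do not wrench the tube against the buttons, do not run past that hole, and leave the other tools and pieces lying on the bench alone.

Things in the scene. Friction and masses are not known exactly. Their poses are not given: they have to be found in the camera images.
- button_mid (a point): Point on the tube's axis midway between the two brass snap buttons, 75 mm above the bench; fixed, it does not slide. z is up; y lies along the tube from the vise to the yellow stop plate: the way the tube must slide; x runs across the tube through both buttons. Below it 67 mm are free down to a base plate 90 mm wide; beside the tube there is room for fingers, above it nothing.
- stop_end (a point): End of the red outer tube at its yellow stop plate, on the tube's axis, 120 mm from the buttons; slides with the tube. The tube is 30 mm square and 290 mm long, with flat, rubber-coated sides that do not slip in a grasp. The plate is 8 mm thick, 100 mm wide, and reaches 53 mm above the axis.
- bracket_top (a point): Middle of the top of the fixed blue bracket, 108 mm above the bench, 200 mm from the buttons on the vise side. It carries the inner tube. The dark vise (155 mm high) stands behind it. Keep clear of both.
- tube (a joint): How far the red tube has been slid away from the vise (m): 0 in its present hole, growing outward. It slides stiffly (about 5 to 7 N). The next hole is 50 to 84 mm on (its drilled strip was set by hand and not measured); another lies 38 mm beyond that. Each hole leaves the buttons about 1 mm of play either way.
- snap_far (a joint): Press of the brass snap button on the +x side (m): 0 sprung out, 6 mm proud of the tube; 0.006 flush; about 0.008 when under the wall. A 14 mm wide dome on the x axis of button_mid; 2.5 N to start, 4 N at flush. Pressed to within 1.5 mm of flush, it rides under the wall as the tube is drawn on (about 4 N more each); else it jams the tube. It springs out in the next hole. Bears 10 N of side load at most.
- snap_near (a joint): The same for the like snap button on the opposite (-x) side of the tube. Over both buttons sprung out, the tube measures 42 mm.
- offcut1: Steel square bar offcut, 90 x 20 x 20 mm, lying loose on the bench beside the rig (origin under its centre); leave alone.
- offcut2: Aluminium square bar offcut, 90 x 20 x 20 mm, lying loose; leave alone.
- file: Flat file with an orange handle, 280 mm long, lying loose beyond the tube; leave alone.
- hammer: Hammer lying on the bench; leave alone.
- hacksaw: Hacksaw with a yellow handle and red blade, about 410 mm long, lying flat; leave alone.
- square: Try square with a wooden stock, about 160 mm; leave alone.

How it is judged (in metres and radians):
On the way:
1. both snap buttons are pressed in flush (to 1.5 mm) together (value of joint each of snap_far, snap_near above 0.0045 m), for 0.05 s.
At the end, for the whole second after the job is handed in: the tube stands still 47 to 86 mm farther out (the next hole, wherever it is) with both snap buttons sprung out again, pressed in by less than 2 mm, and let go (value of joint tube between 0.047 and 0.086 m and value of joint each of snap_far, snap_near below 0.002 m and velocity of joint tube between -0.005 and 0.005 m/s); the robot touches nothing.
It fails at once if the tube is wrenched against a snap button with more than 10 N (contact force between any of snap_far, snap_near and tube above 10 N).
It fails at once if the tube is slid past the next hole (more than 87 mm) (value of joint tube above 0.087 m).
It fails at once if another thing on the bench is moved more than 20 mm (distance of any of offcut1, offcut2, file, hammer, hacksaw, square from where it was at the start of the episode above 0.02 m).
It also fails if it takes over 35 s, if anything falls off the work surface, if the arm or the gripper's body presses on something with over 40 N, if the wrist force passes 120 N, or if a joint passes its speed limit or range.

## Robot

A 6-joint arm with a two-finger parallel gripper is mounted at the origin on the work surface. World frame = base frame: x ahead of the robot, y to its left, z up, the work surface at z = 0. Lengths are in mm, angles in rad, forces in N, time in s.
With the tool pointing down it reaches from about 325 to 1000 mm from the base axis. Payload 5.1 kg.
Tool frame: the origin (TCP) lies on the mounting face of the last link; the fingertips stand 173 mm ahead of it and the grasp point (between the pads) lies 155 mm ahead of it; y points along the fingers, x is the direction in which the jaws open and shut, and the axes are right-handed (so a half turn about y gives the same grasp; the last joint's range is limited). The gripper opens to 85 mm and grips with 20 to 120 N. Pads are 22 mm wide; open, the fingers measure 114 mm over their backs; the gripper's body (76 mm by 85 mm) begins 54 mm behind the grasp point. The pads swing forward as they close: fully open they stand 13 mm farther back than shut.
Start: joints at [-1.225, 0.124, 1.65, -0, 1.367, -0.083], TCP at [270.225, -591.156, 404.722] pointing down, gripper open.
Joint ranges: [-2.61, 2.61], [-1.02, 2.33], [0.03, 2.71], [-1.35, 4.49], [0.32, 2.68], [-2.91, 2.91]. Speed limits (rad/s): [2.57, 2.57, 3.14, 3.14, 3.14, 3.14].

## Interface

Orientations are given as [roll, pitch, yaw] about the fixed x, y, z axes, in that order (R = Rz(yaw) Ry(pitch) Rx(roll)).
In Python, from plant import * gives the robot as it stands.
- The arm moves only by the tool jog_arm, never from a script. Its argument "deltas" is a list of rows, each a list of 3 entries, a list of its own where there are three numbers: the shift along the tool's x, y, z in mm, then the turn, a rotation vector about the tool's x, y, z in rad, then the closure in counts, from 0 (fully open) to 255 (shut). A call has 1 to 20 rows; each row shifts and turns the commanded pose from where the row before left it, along the tool's axes as they then stand; what a row does not reach is not made up. A row lasts 1/12 s, in which the tool goes at most 41.7 mm and 7.16 degrees, less where a joint would pass 70% of its speed; a pose out of reach is approached as far as the arm can. A call is refused whole if a number of a shift passes 41.7 or a number of a turn 0.125, either way. A call with a gripper value outside its range is refused whole. The fingers move at their own pace and stop on an object; "newtons" is the grip in N (left out, the last holds). Time passes only in rows, so rows that do not move let the fingers close. It gives the time, the measured TCP pose, the force and the opening at its end, in the units of the state.
- observe(): the state, without advancing time (a new reading comes with each control period).
- read_camera(name): name is "side" or "top"; returns (picture, depth): 480x640x3 uint8, blue, green, red; 480x640 float32, mm along the optical axis (not along the pixel's ray), 0 where there is no reading.
- get_calibration(name): a dict with "intrinsics" (3x3 intrinsics, pixels), "R" (3x3) and "t" (3): a world point X has camera coordinates R X + t. Camera axes: x right, y down, z forward; pixel columns grow to the right and rows downward; lengths in mm; the calibration is good to about 2 mm. A picture is of the moment at which its call begins. get_calibration takes no time and is no camera call.
- sign_off(): hands the job in, once; it reports no verdict.
The state is a dict: "time_s": time; "joint_positions": joint angles; "qvel": joint speeds; "tau": joint torques, N m; "tcp_pos": TCP position; "ee_rot": TCP orientation; "ft_force": force on the tool from outside, world axes, zero at the start; "wrist_torque": the same for the moment, N m; "finger_gap": opening from 0.0 (shut) to 1.0 (fully open).
Only numpy, scipy, OpenCV 4.12 (cv2) and the standard library are available. Lean on these libraries where they do the work, as an engineer would, in place of code of your own. Each camera call takes 0.05 s, during which the arm holds its last target.

## Working session

There is one attempt and no reset: what is moved stays moved. The work goes in short steps, Python scripts to look and compute and a tool call to move; the robot and the scene stay as the last step left them, time stands still between calls to the robot, and variables do not carry over. Pictures are saved under pics/ and viewed, and the job is handed in when it is done.

Besides the shell and the picture viewer there is one more tool, called after "Emit:" as name(argument=value, ...), one argument or row to a line, values as JSON. jog_arm: Moves the arm, as the interface text tells. Its arguments: {"type":"object","properties":{"deltas":{"type":"array","items":{"type":"array"}},"newtons":{"type":"number"}},"required":["deltas"]}

```bash
mkdir -p pics; ls; cat > h.py <<'E'
from plant import *
import numpy as np, cv2
def cal(n):
    c=get_calibration(n); return np.array(c["intrinsics"],float),np.array(c["R"],float),np.array(c["t"],float).ravel()
def back(n,u,v,d):
    K,R,t=cal(n); return R.T@(np.linalg.inv(K)@np.array([u,v,1.])*d-t)
def plane(n,u,v,z):
    K,R,t=cal(n); r=R.T@np.linalg.inv(K)@np.array([u,v,1.]); c=-R.T@t; return c+r*(z-c[2])/r[2]
def proj(n,X):
    K,R,t=cal(n); p=K@(R@np.array(X,float)+t); return p[:2]/p[2]
E
python3 - <<'E'
from h import *
for n in("top","side"):
    im,d=read_camera(n); cv2.imwrite(f"pics/{n}0.png",im); np.savez(f"{n}0.npz",im=im,d=d)
    K,R,t=cal(n); print(n,K,-R.T@t)
print(observe())
E
```

```text
pics
top [[451.80453468   0.         318.32360708]
 [  0.         451.80453468 235.22051918]
 [  0.           0.           1.        ]] [ 407.65916152  131.31065721 1001.12929222]
side [[540.44284232   0.         319.80120862]
 [  0.         540.44284232 242.06937902]
 [  0.           0.           1.        ]] [-178.02916096  915.71592513  727.69765419]
{'time_s': 0.1, 'joint_positions': array([-1.22462665e+00,  1.24427596e-01,  1.65153753e+00, -9.81015788e-06,
        1.36748604e+00, -8.25770756e-02]), 'qvel': array([ 0.00020174, -0.00015231, -0.0011741 , -0.00061311, -0.00046489,
        0.00014912]), 'tau': array([ 7.27951592e-04, -4.24931574e+01, -3.66652536e+01, -4.99978239e-05,
        4.00125078e-03,  1.53858826e-05]), 'tcp_pos': array([ 270.13447952, -590.95940582,  403.58353657]), 'ee_rot': array([-1.5706526 ,  0.00185297, -1.14204745]), 'ft_force': array([ 0.11068167,  0.92353807, -0.21158201]), 'wrist_torque': array([-0.04016877,  0.00871574, -0.01543633]), 'finger_gap': 1.0010726183602079}
```

View pics/top0.png

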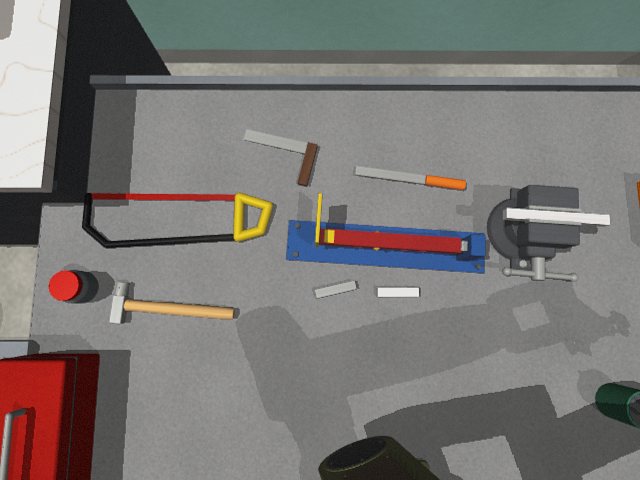

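View pics/side0.png

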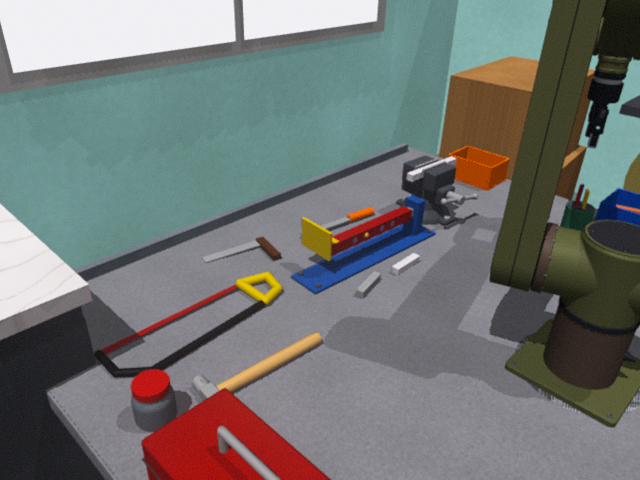

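```bash
python3 - <<'E'
from h import *
im=np.load("top0.npz")["im"]; a=cv2.resize(im[180:310,280:500],None,fx=3.6,fy=3.6,interpolation=cv2.INTER_CUBIC)
im2=np.load("side0.npz")["im"]; b=cv2.resize(im2[180:300,280:450],None,fx=4.6,fy=4.6,interpolation=cv2.INTER_CUBIC)
cv2.imwrite("pics/tc.png",a);cv2.imwrite("pics/sc.png",b)
d=np.load("top0.npz")["d"]
hsv=cv2.cvtColor(im,cv2.COLOR_BGR2HSV)
def m(lo,hi,box):
    k=cv2.inRange(hsv,lo,hi); z=np.zeros_like(k); x0,y0,x1,y1=box; z[y0:y1,x0:x1]=k[y0:y1,x0:x1]; return z
red=m((0,150,60),(8,255,255),(300,215,490,265))|m((172,150,60),(180,255,255),(300,215,490,265))
brass=m((12,80,80),(35,255,255),(300,180,490,265))
for nm,k in(("red",red),("brass",brass)):
    n,l,s,c=cv2.connectedComponentsWithStats(k)
    for i in range(1,n):
        if s[i,4]>3:
            v,u=np.nonzero(l==i); P=np.array([back("top",a,b,d[b,a]) for a,b in zip(u,v) if d[b,a]>0])
            print(nm,s[i],c[i],np.median(P,0),np.percentile(P[:,2],[5,95]))
v,u=np.nonzero(red)
P=np.array([plane("top",a,b,90) for a,b in zip(u,v) if abs(back("top",a,b,d[b,a])[2]-90)<6])
r=cv2.minAreaRect(P[:,:2].astype(np.float32)); print(r); print(cv2.boxPoints(r))
E
```

```text
red [ 319  229  142   24 1962] [394.4332314  240.85779817] [548.22410431 -33.57789064  89.64909803] [86.68468398 92.14563835]
brass [426 180  39   9 207] [448.37681159 182.6763285 ] [ 691.65831896 -172.48145983   22.2769881 ] [18.26727185 25.87354116]
brass [315 193   7  54 217] [318.07373272 219.40552995] [586.44022937 124.27513563 126.92433716] [ 88.69341209 129.70362746]
brass [324 229  11  14 137] [328.76642336 235.62773723] [558.89429542 101.52814083  89.98077524] [87.4490775  92.53276068]
brass [374 247   6   3  16] [376.1875 248.    ] [534.9015612    4.38244212  81.23277943] [76.8275259  83.62283276]Traceback (most recent call last):
  File "<stdin>", line 18, in <module>
  File "h.py", line 8, in plane
    K,R,t=cal(n); r=R.T@np.linalg.inv(K)@np.array([u,v,1.]); c=-R.T@t; return c+r*(z-c[2])/r[2]
          ~~~^^^
  File "h.py", line 4, in cal
    c=get_calibration(n); return np.array(c["intrinsics"],float),np.array(c["R"],float),np.array(c["t"],float).ravel()
ValueError: time passes only in moves, steps and waits
```

View pics/tc.png

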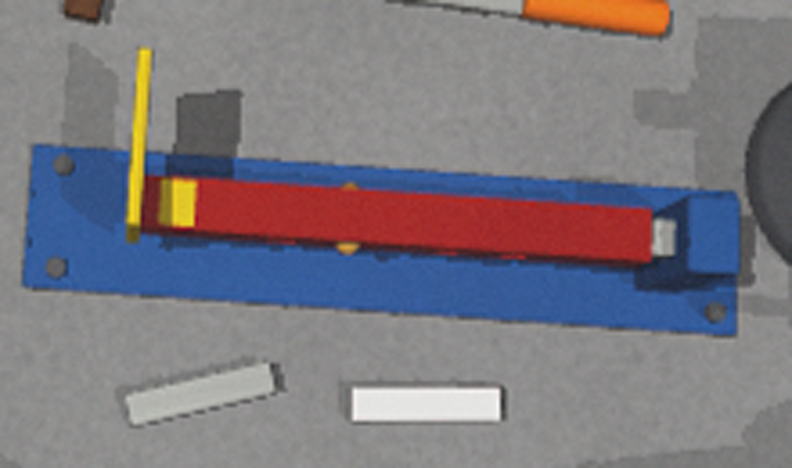

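View pics/sc.png

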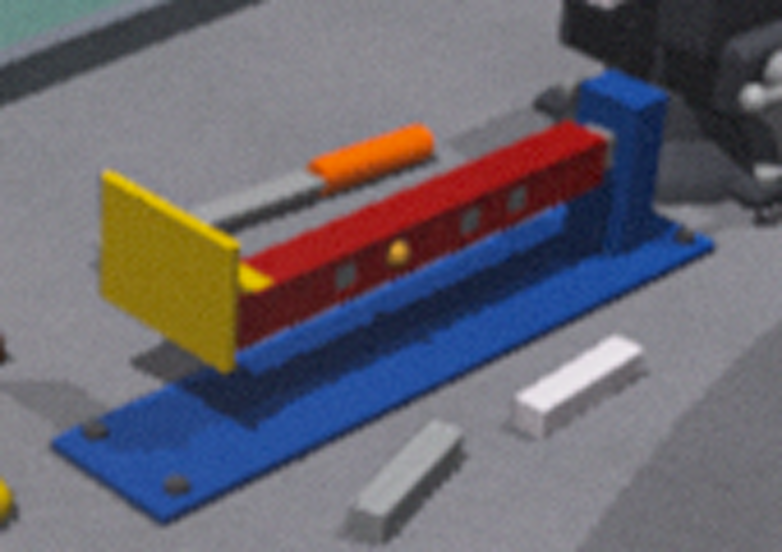

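```bash
cat > savecal.py <<'E'
from plant import *
import numpy as np,pickle
c={n:get_calibration(n) for n in("top","side")}; pickle.dump(c,open("cal.pkl","wb"))
E
python3 savecal.py; cat > h.py <<'E'
import numpy as np, cv2, pickle
C=pickle.load(open("cal.pkl","rb"))
def cal(n):
    c=C[n]; return np.array(c["intrinsics"],float),np.array(c["R"],float),np.array(c["t"],float).ravel()
def ray(n,u,v):
    K,R,t=cal(n); return -R.T@t, R.T@np.linalg.inv(K)@np.array([u,v,1.])
def back(n,u,v,d):
    c,r=ray(n,u,v); return c+r*d
def plane(n,u,v,z):
    c,r=ray(n,u,v); return c+r*(z-c[2])/r[2]
def proj(n,X):
    K,R,t=cal(n); p=K@(R@np.array(X,float)+t); return p[:2]/p[2]
E
python3 - <<'E'
from h import *
z=np.load("top0.npz"); im,d=z["im"],z["d"]; f=im.astype(float)
np.set_printoptions(suppress=True,precision=1)
print(im[222:256,400,2]); print(im[222:256,400,0]); print(im[222:256,400,1]); print(im[226:252,376])
# top-face edges: R channel; bright=top face
up=[];lo=[]
for u in range(338,458):
    if 368<=u<=384: continue
    c=f[222:262,u,2]-0.5*f[222:262,u,0]
    pk=np.median(np.sort(c)[-4:])
    idx=np.nonzero(c>0.8*pk)[0]; a,b=idx[0],idx[-1]
    def cross(i0,i1,th): return i0+(c[i0]-th)/(c[i0]-c[i1])
    up.append((u,222+cross(a-1,a,.5*(c[a-3]+pk))if c[a-1]<.5*(c[a-3]+pk) else 222+cross(a-2,a-1,.5*(c[a-3]+pk))))
    th=.72*pk; j=b
    while c[j]>th:j+=1
    lo.append((u,222+cross(j-1,j,th)))
U=np.array([plane("top",u,v,90)[:2] for u,v in up]);L=np.array([plane("top",u,v,90)[:2] for u,v in lo])
for E in(U,L):
    p=np.polyfit(E[:,1],E[:,0],1); r=E[:,0]-np.polyval(p,E[:,1]); k=abs(r)<2
    p=np.polyfit(E[k,1],E[k,0],1); print("x= ",np.round(p,4), "at y=5:",np.polyval(p,5),"sd",np.std(r),k.sum())
# all candidates near brass/hole
print(plane("top",376.2,248,75),plane("top",376.2,232,75))
print(plane("top",324,235,90),plane("top",461,246,90))
E
```

```text
[146 144 147 147 139  94  55  58  59  47  46  81 151 171 168 165 163 166
 166 165 166 167 166 164 167 162 127  73  78  42  54  59  55  55]
[142 142 146 146 134 118 160 157 152 131 137 121  54  42  43  42  41  43
  46  43  43  42  43  45  45  41  37  38  64 116 158 158 154 152]
[143 145 146 148 138 100  93  95  92  78  81  76  51  46  43  42  44  43
  43  43  44  47  45  42  46  41  36  34  48  70  95  94  93  93]
[[139  92  64]
 [157  94  58]
 [155  92  55]
 [153  91  55]
 [123  88  79]
 [ 61 103 143]
 [ 50  78 172]
 [ 45  45 168]
 [ 49  46 167]
 [ 46  49 165]
 [ 46  48 166]
 [ 41  42 165]
 [ 44  47 167]
 [ 40  44 165]
 [ 47  46 167]
 [ 40  41 167]
 [ 39  43 164]
 [ 41  41 165]
 [ 42  40 165]
 [ 44  45 169]
 [ 41  41 147]
 [ 52  93 126]
 [ 71 158 210]
 [ 57 134 178]
 [ 96 105 132]
 [160  92  52]]
x=  [  0.1 566.9] at y=5: 567.278737780757 sd 0.1723178744711718 103
x=  [  0.1 536.8] at y=5: 537.1371173885921 sd 0.5302711227457846 101
[535.8   3.3  75. ] [569.4   2.6  75. ]
[560.4 111.7  90. ] [ 537.9 -168.    90. ]
```

```bash
python3 - <<'E'
from h import *
z=np.load("side0.npz"); im,d=z["im"],z["d"]
a=cv2.resize(im[205:275,325:425],None,fx=8,fy=8,interpolation=cv2.INTER_CUBIC); cv2.imwrite("pics/sc2.png",a)
hsv=cv2.cvtColor(im,cv2.COLOR_BGR2HSV)
k=cv2.inRange(hsv,(12,90,80),(35,255,255)); k[:,:355]=0;k[:,380:]=0;k[:225]=0;k[250:]=0
v,u=np.nonzero(k); print("button",u.mean(),v.mean(),len(u)); P=[back("side",a,b,d[b,a]) for a,b in zip(u,v)]; print(np.median(P,0))
for n in (u.mean(),v.mean()),: print(plane("side",n[0],n[1],75))
# holes: grey = low saturation on red face
s=hsv[:,:,1]; k=((s<150)).astype(np.uint8); m=np.zeros_like(k); m[210:255,340:412]=k[210:255,340:412]
n,l,st,c=cv2.connectedComponentsWithStats(m)
for i in range(1,n):
    if st[i,4]>6:
        print(st[i],c[i],plane("side",*c[i],75))
E
```

```text
button 366.125 234.66666666666666 24
[532.89570813   6.12378     75.39233429]
[534.02783213   5.55917391  75.        ]
[340 210  54  23 472] [357.15466102 218.53601695] [604.41301469 -41.80517541  75.        ]
[340 213  72  40 137] [374.93430657 235.69343066] [516.00397057  -6.38132538  75.        ]
[390 220   5   6  23] [391.95652174 222.86956522] [528.30535853 -89.46957017  75.        ]
[380 225   5   6  24] [381.70833333 227.33333333] [531.34244575 -51.70525545  75.        ]
[352 236   6   7  29] [354.72413793 239.31034483] [538.18996276  43.06572779  75.        ]
[392 236   5   4   7] [394.14285714 237.57142857] [478.09438887 -33.61473389  75.        ]
[352 242  29  13  80] [366.75   249.3625] [488.02661451  57.62027787  75.        ]
[394 246  18   9  90] [405.16666667 251.33333333] [420.76616286  -1.26498764  75.        ]
```

View pics/sc2.png

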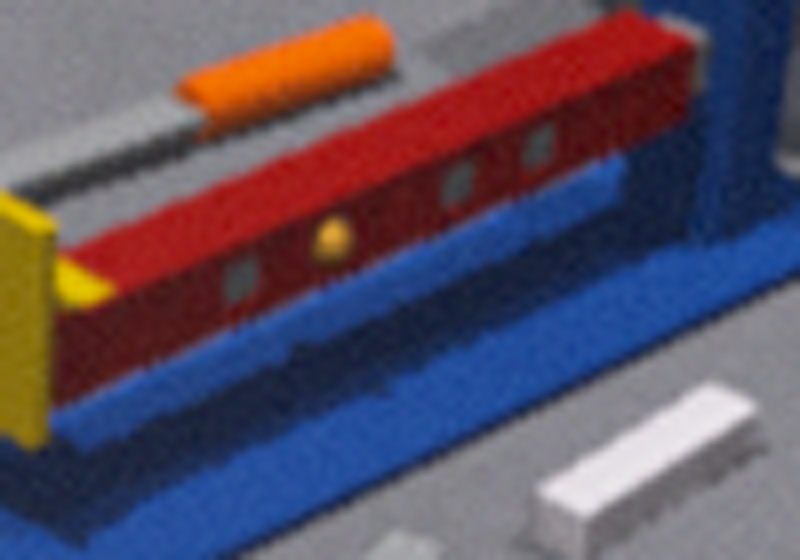

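```bash
python3 - <<'E'
from h import *
z=np.load("top0.npz"); f=z["im"].astype(float)
up=[];lo=[]
for u in range(345,458):
    if 368<=u<=384: continue
    c=f[:,u,2]-0.5*f[:,u,0]
    vm=int(round(239+(u-376)*0.08)); 
    j=vm
    while c[j]>75: j-=1
    up.append(plane("top",u,j+(75-c[j])/(c[j+1]-c[j]),90)[:2])
    j=vm
    while c[j]>100: j+=1
    lo.append(plane("top",u,j-(100-c[j])/(c[j-1]-c[j]),90)[:2])
for E in map(np.array,(up,lo)):
    p=np.polyfit(E[:,1],E[:,0],1); print(p,np.polyval(p,4),np.std(E[:,0]-np.polyval(p,E[:,1])))
from scipy.optimize import least_squares
# side-view line check: holes on near face
th=np.arctan(p[0]); n=np.array([np.cos(th),-np.sin(th),0]); P0=np.array([537.0,4,75])
for q in((391.96,222.87),(381.7,227.33),(354.72,239.31),(366.1,234.7)):
    c,r=ray("side",*q); print(c+r*((P0-c)@n)/(r@n))
E
```

```text
[6.81027438e-02 5.66684758e+02] 566.9571693478214 0.17380507329116238
[6.69085365e-02 5.36572870e+02] 536.840504585131 0.27632672477378534
[530.53294744 -92.65511911  72.9345896 ]
[533.11365968 -54.08437202  73.39360881]
[539.50747801  41.47620471  73.80656779]
[536.86739767   2.01815526  72.33735463]
```

Emit:
jog_arm(
  deltas=[
    [[0, 0, 0], [0, -0.12, 0], 0],
    [[0, 0, 0], [0, -0.12, 0], 0],
    [[0, 0, 0], [0, -0.12, 0], 0],
    [[0, 0, 0], [0, -0.12, 0], 0],
    [[0, 0, 0], [0, -0.12, 0], 0],
    [[0, 0, 0], [0, -0.12, 0], 0],
    [[0, 0, 0], [0, -0.12, 0], 0],
    [[0, 0, 0], [0, -0.12, 0], 0],
    [[0, 0, 0], [0, -0.115, 0], 0],
  ],
)

```text
time_s: 0.85
tcp_pos: [270.2, -591.0, 404.0]
ee_rot: [-1.57, 0.0, -0.061]
ft_force: [0.1, -0.5, -0.8]
finger_gap: 0.999
```

Emit:
jog_arm(
  deltas=[
    [[15, 0, 38], [0, 0, 0], 0],
    [[15, 0, 38], [0, 0, 0], 0],
    [[15, 0, 38], [0, 0, 0], 0],
    [[15, 0, 38], [0, 0, 0], 0],
    [[15, 0, 38], [0, 0, 0], 0],
    [[15, 0, 38], [0, 0, 0], 0],
    [[15, 0, 38], [0, 0, 0], 0],
    [[15, 0, 38], [0, 0, 0], 0],
    [[15, 0, 38], [0, 0, 0], 0],
    [[15, 0, 38], [0, 0, 0], 0],
    [[15, 0, 38], [0, 0, 0], 0],
    [[15, 0, 38], [0, 0, 0], 0],
    [[15, 0, 38], [0, 0, 0], 0],
    [[15, 0, 38], [0, 0, 0], 0],
    [[15, 0, 38], [0, 0, 0], 0],
    [[15, 0, 38], [0, 0, 0], 0],
    [[0, 0, 0], [0, 0, 0], 0],
    [[0, 0, 0], [0, 0, 0], 0],
  ],
)

```text
time_s: 2.35
tcp_pos: [550.7, 1.4, 404.0]
ee_rot: [-1.571, 0.001, -0.063]
ft_force: [0.6, -1.2, 0.3]
finger_gap: 0.997
```

Emit:
jog_arm(
  deltas=[
    [[1, 30, 2], [0, 0.004, 0], 0],
    [[0, 30, 0], [0, 0, 0], 0],
    [[0, 30, 0], [0, 0, 0], 0],
    [[0, 20, 0], [0, 0, 0], 0],
    [[0, 20, 0], [0, 0, 0], 0],
    [[0, 0, 0], [0, 0, 0], 0],
    [[0, 0, 0], [0, 0, 0], 0],
  ],
)

```text
time_s: 2.93
tcp_pos: [550.7, 0.3, 273.5]
ee_rot: [-1.571, 0.003, -0.073]
ft_force: [-0.2, 0.6, 1.1]
finger_gap: 0.998
```

```bash
python3 - <<'E'
from plant import *
import cv2, numpy as np
for n in("top","side"):
    im,d=read_camera(n); np.savez(n+"1.npz",im=im,d=d)
    c=im[140:300,280:480] if n=="top" else im[140:290,300:500]
    cv2.imwrite(f"pics/{n}1.png",cv2.resize(c,None,fx=3.7,fy=3.7,interpolation=cv2.INTER_CUBIC))
o=observe(); print(o["tcp_pos"],o["ee_rot"],o["ft_force"],o["time_s"])
E
```

```text
[551.96323594   0.59826766 276.31310225] [-1.57096553 -0.00226018 -0.07202043] [ 1.05378325 -0.42578753 -0.56395482] 3.0333
```

View pics/top1.png

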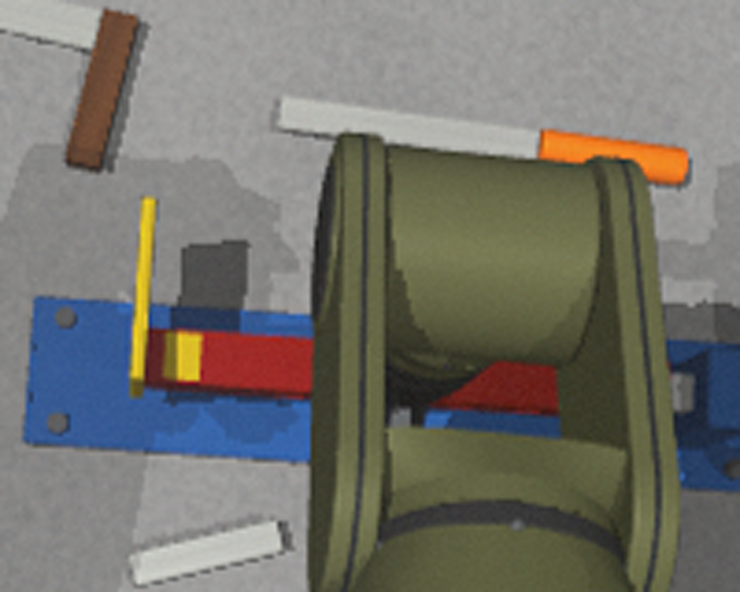

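View pics/side1.png

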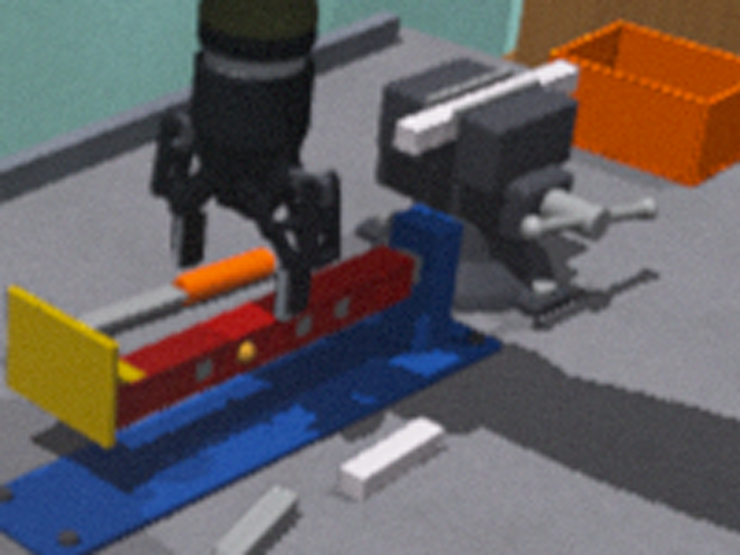

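Emit:
jog_arm(
  deltas=[
    [[0, 12, 2], [0, -0.004, 0], 0],
    [[0, 12, 0], [0, 0, 0], 0],
    [[0, 12, 0], [0, 0, 0], 0],
    [[0, 11, 0], [0, 0, 0], 0],
    [[0, 0, 0], [0, 0, 0], 0],
    [[0, 0, 0], [0, 0, 0], 0],
  ],
)

```text
time_s: 3.53
tcp_pos: [551.1, 3.4, 226.1]
ee_rot: [-1.571, 0.003, -0.067]
ft_force: [-0.6, 0.7, 0.3]
finger_gap: 0.999
```

```bash
python3 - <<'E'
from plant import *
import cv2, numpy as np
P=[]
for i in range(4):
    n="side"
    im,d=read_camera(n);o=observe();P.append(np.r_[o["tcp_pos"],o["ee_rot"],o["ft_force"]])
np.savez(n+"2.npz",im=im,d=d)
cv2.imwrite(f"pics/{n}2.png",cv2.resize(im[180:270,310:430],None,fx=6.5,fy=6.5,interpolation=cv2.INTER_CUBIC))
print(np.round(np.mean(P,0),3),np.round(np.std(P,0),3),o["time_s"])
E
```

```text
[ 5.51866e+02  3.35800e+00  2.27882e+02 -1.57100e+00 -0.00000e+00
 -6.70000e-02  1.13000e-01  1.93000e-01  1.99000e-01] [0.205 0.023 0.514 0.    0.001 0.    0.256 0.533 0.403] 3.7333
```

View pics/side2.png

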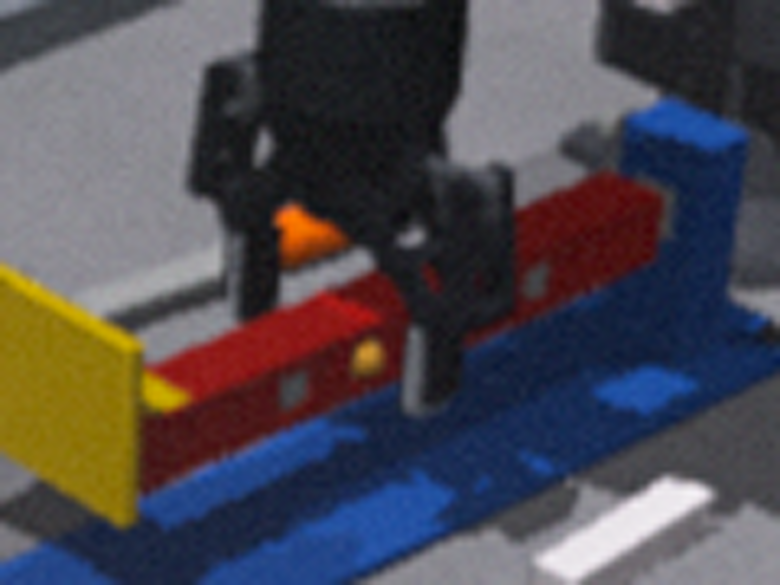

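Emit:
jog_arm(
  deltas=[
    [[0, 0, 0], [0, 0, 0], 110],
    [[0, 0, 0], [0, 0, 0], 110],
    [[0, 0, 0], [0, 0, 0], 110],
    [[0, 0, 0], [0, 0, 0], 110],
    [[0, 0, 0], [0, 0, 0], 110],
  ],
  newtons=40,
)

```text
time_s: 4.15
tcp_pos: [551.7, 3.3, 227.9]
ee_rot: [-1.571, -0.0, -0.067]
ft_force: [0.0, 0.0, -0.1]
finger_gap: 0.566
```

```bash
cat > look.py <<'E'
from plant import *
import cv2, numpy as np,sys
k=sys.argv[1]; N=int(sys.argv[2]) if len(sys.argv)>2 else 1
P=[]
for i in range(N):
    im,d=read_camera("side");o=observe();P.append(np.r_[o["tcp_pos"],o["ee_rot"],o["ft_force"],o["finger_gap"]])
np.savez(f"side{k}.npz",im=im,d=d)
cv2.imwrite(f"pics/side{k}.png",cv2.resize(im[180:270,310:430],None,fx=6.5,fy=6.5,interpolation=cv2.INTER_CUBIC))
print(np.round(np.mean(P,0),3),o["time_s"])
E
python3 look.py 3 2
```

```text
[ 5.51655e+02  3.34300e+00  2.27782e+02 -1.57100e+00 -0.00000e+00
 -6.70000e-02  4.10000e-02 -2.24000e-01 -1.43000e-01  5.70000e-01] 4.25
```

View pics/side3.png

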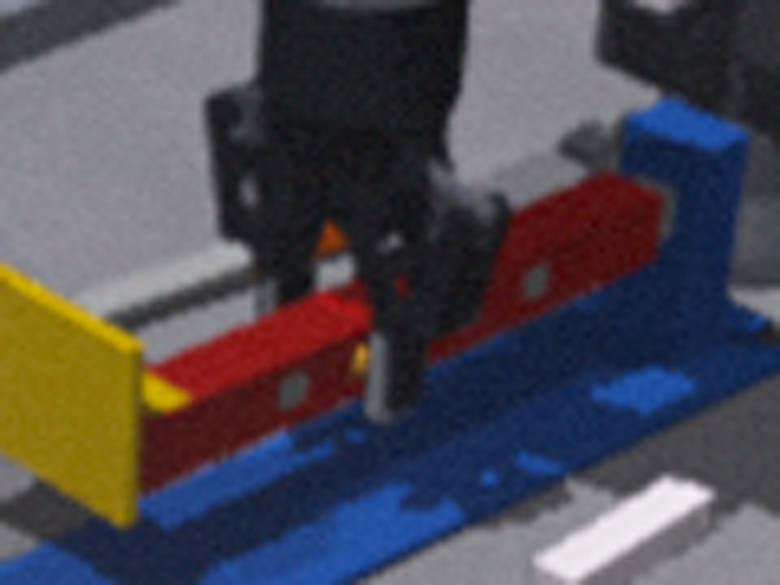

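Emit:
jog_arm(
  deltas=[
    [[0, 0, 0], [0, 0, 0], 130],
    [[0, 0, 0], [0, 0, 0], 150],
    [[0, 0, 0], [0, 0, 0], 170],
    [[0, 0, 0], [0, 0, 0], 200],
    [[0, 0, 0], [0, 0, 0], 255],
    [[0, 0, 0], [0, 0, 0], 255],
    [[0, 0, 0], [0, 0, 0], 255],
  ],
)

```text
time_s: 4.83
tcp_pos: [552.1, 3.3, 228.3]
ee_rot: [-1.571, -0.002, -0.067]
ft_force: [2.0, 0.2, 3.5]
finger_gap: 0.345
```

```bash
python3 look.py 4 3
```

```text
[ 5.52117e+02  3.29400e+00  2.28327e+02 -1.57100e+00 -2.00000e-03
 -6.70000e-02  3.47300e+00 -2.01000e-01  3.20400e+00  3.47000e-01] 4.9833
```

View pics/side4.png

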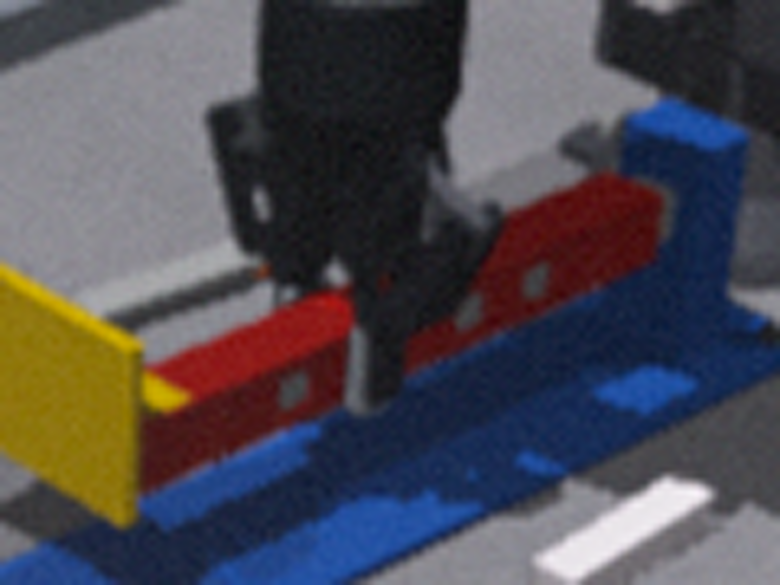

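Emit:
jog_arm(
  deltas=[
    [[0, 0, 0.5], [0, 0, 0], 255],
    [[0, 0, 0.5], [0, 0, 0], 255],
  ],
)

```text
time_s: 5.15
tcp_pos: [552.2, 3.7, 228.3]
ee_rot: [-1.573, -0.002, -0.067]
ft_force: [3.7, -6.0, 4.2]
finger_gap: 0.343
```

Emit:
jog_arm(
  deltas=[
    [[0, 0, 0.5], [0, 0, 0], 255],
    [[0, 0, 0.5], [0, 0, 0], 255],
  ],
)

```text
time_s: 5.32
tcp_pos: [552.2, 4.3, 228.3]
ee_rot: [-1.574, -0.002, -0.067]
ft_force: [2.5, -7.8, 4.8]
finger_gap: 0.345
```

Emit:
jog_arm(
  deltas=[
    [[0, 0, 0.5], [0, 0, 0], 255],
    [[0, 0, 0.5], [0, 0, 0], 255],
  ],
)

```text
time_s: 5.48
tcp_pos: [552.3, 5.2, 228.3]
ee_rot: [-1.574, -0.002, -0.067]
ft_force: [3.0, -7.0, 4.1]
finger_gap: 0.345
```

Emit:
jog_arm(
  deltas=[
    [[0, 0, 0.5], [0, 0, 0], 255],
    [[0, 0, 0.5], [0, 0, 0], 255],
  ],
)

```text
time_s: 5.65
tcp_pos: [552.3, 6.2, 228.3]
ee_rot: [-1.574, -0.002, -0.067]
ft_force: [3.4, -6.6, 3.9]
finger_gap: 0.346
```

Emit:
jog_arm(
  deltas=[
    [[0, 0, 0.5], [0, 0, 0], 255],
    [[0, 0, 0.5], [0, 0, 0], 255],
  ],
)

```text
time_s: 5.82
tcp_pos: [552.4, 7.2, 228.3]
ee_rot: [-1.574, -0.002, -0.067]
ft_force: [3.1, -7.2, 3.4]
finger_gap: 0.346
```

Emit:
jog_arm(
  deltas=[
    [[0, 0, 1], [0, 0, 0], 255],
    [[0, 0, 1], [0, 0, 0], 255],
  ],
)

```text
time_s: 5.98
tcp_pos: [552.5, 8.8, 228.3]
ee_rot: [-1.575, -0.001, -0.067]
ft_force: [1.8, -11.9, 4.8]
finger_gap: 0.34
```

Emit:
jog_arm(
  deltas=[
    [[0, 0, 1], [0, 0, 0], 255],
    [[0, 0, 1], [0, 0, 0], 255],
  ],
)

```text
time_s: 6.15
tcp_pos: [552.7, 10.6, 228.3]
ee_rot: [-1.575, -0.001, -0.067]
ft_force: [3.3, -9.4, 3.9]
finger_gap: 0.345
```

Emit:
jog_arm(
  deltas=[
    [[0, 0, 1], [0, 0, 0], 255],
    [[0, 0, 1.5], [0, 0, 0], 255],
    [[0, 0, 1.5], [0, 0, 0], 255],
    [[0, 0, 1.5], [0, 0, 0], 255],
    [[0, 0, 1.5], [0, 0, 0], 255],
    [[0, 0, 1], [0, 0, 0], 255],
  ],
)

```text
time_s: 6.65
tcp_pos: [553.2, 19.4, 228.3]
ee_rot: [-1.573, -0.002, -0.067]
ft_force: [2.6, -7.1, 5.2]
finger_gap: 0.343
```

```bash
python3 look.py 5 2
```

```text
[ 5.53241e+02  1.95250e+01  2.28317e+02 -1.57300e+00 -2.00000e-03
 -6.70000e-02  3.35700e+00 -5.86500e+00  3.98800e+00  3.45000e-01] 6.75
```

View pics/side5.png

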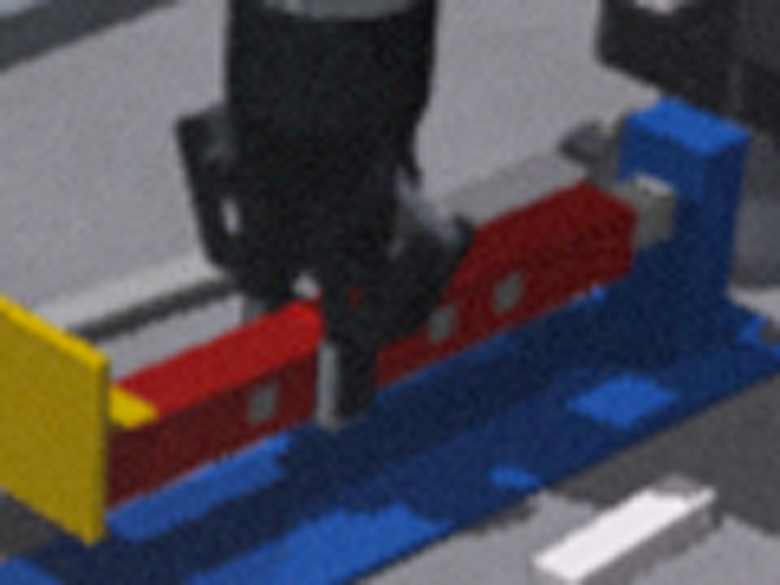

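Emit:
jog_arm(
  deltas=[
    [[0, 0, 1], [0, 0, 0], 255],
    [[0, 0, 2], [0, 0, 0], 255],
    [[0, 0, 2], [0, 0, 0], 255],
    [[0, 0, 2], [0, 0, 0], 255],
    [[0, 0, 2], [0, 0, 0], 255],
    [[0, 0, 2], [0, 0, 0], 255],
  ],
)

```text
time_s: 7.25
tcp_pos: [554.0, 30.3, 228.3]
ee_rot: [-1.573, -0.002, -0.067]
ft_force: [3.6, -6.8, 4.9]
finger_gap: 0.346
```

Emit:
jog_arm(
  deltas=[
    [[0, 0, 2], [0, 0, 0], 255],
    [[0, 0, 2], [0, 0, 0], 255],
    [[0, 0, 2], [0, 0, 0], 255],
    [[0, 0, 2], [0, 0, 0], 255],
    [[0, 0, 2], [0, 0, 0], 255],
    [[0, 0, 2], [0, 0, 0], 255],
    [[0, 0, 1], [0, 0, 0], 255],
  ],
)

```text
time_s: 7.83
tcp_pos: [554.9, 43.4, 228.3]
ee_rot: [-1.573, -0.002, -0.067]
ft_force: [2.8, -5.5, 4.9]
finger_gap: 0.347
```

```bash
python3 look.py 6 2
```

```text
[ 5.54873e+02  4.35450e+01  2.28325e+02 -1.57300e+00 -2.00000e-03
 -6.70000e-02  3.80600e+00 -4.65300e+00  4.19400e+00  3.44000e-01] 7.9333
```

View pics/side6.png

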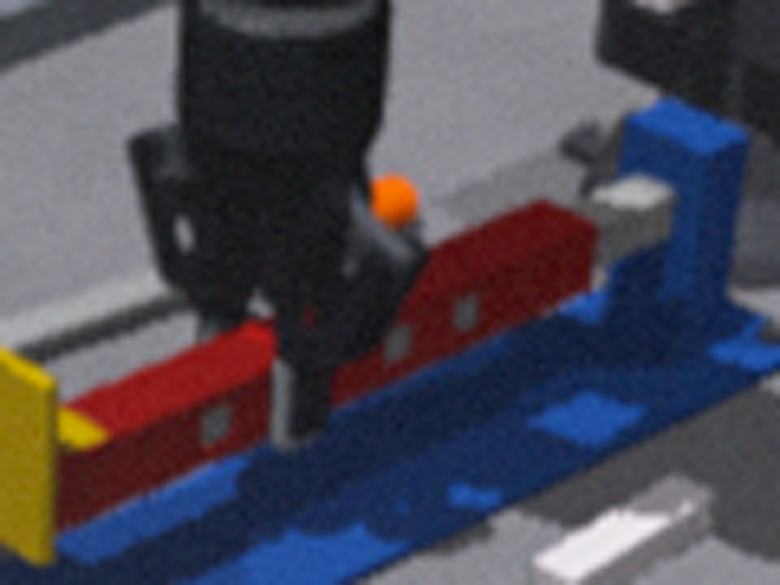

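Emit:
jog_arm(
  deltas=[
    [[0, 0, 1], [0, 0, 0], 255],
    [[0, 0, 1], [0, 0, 0], 255],
    [[0, 0, 1], [0, 0, 0], 255],
    [[0, 0, 1], [0, 0, 0], 255],
    [[0, 0, 1], [0, 0, 0], 255],
    [[0, 0, 1], [0, 0, 0], 255],
    [[0, 0, 1], [0, 0, 0], 255],
  ],
)

```text
time_s: 8.52
tcp_pos: [555.3, 50.2, 228.3]
ee_rot: [-1.573, -0.002, -0.067]
ft_force: [3.5, -6.1, 4.3]
finger_gap: 0.347
```

Emit:
jog_arm(
  deltas=[
    [[0, 0, 0.5], [0, 0, 0], 255],
    [[0, 0, 0.5], [0, 0, 0], 255],
    [[0, 0, 0.5], [0, 0, 0], 255],
    [[0, 0, 0.5], [0, 0, 0], 255],
  ],
)

```text
time_s: 8.85
tcp_pos: [555.5, 52.3, 228.3]
ee_rot: [-1.573, -0.002, -0.067]
ft_force: [3.3, -6.0, 4.1]
finger_gap: 0.35
```

Emit:
jog_arm(
  deltas=[
    [[0, 0, 0.5], [0, 0, 0], 255],
    [[0, 0, 0.5], [0, 0, 0], 255],
    [[0, 0, 0.5], [0, 0, 0], 255],
  ],
)

```text
time_s: 9.1
tcp_pos: [555.6, 53.9, 228.3]
ee_rot: [-1.573, -0.002, -0.067]
ft_force: [4.2, -4.4, 3.5]
finger_gap: 0.348
```

```bash
python3 look.py 7 2
```

```text
[ 5.55576e+02  5.41030e+01  2.28305e+02 -1.57200e+00 -2.00000e-03
 -6.70000e-02  3.07400e+00 -3.20600e+00  3.86900e+00  3.45000e-01] 9.2
```

View pics/side7.png

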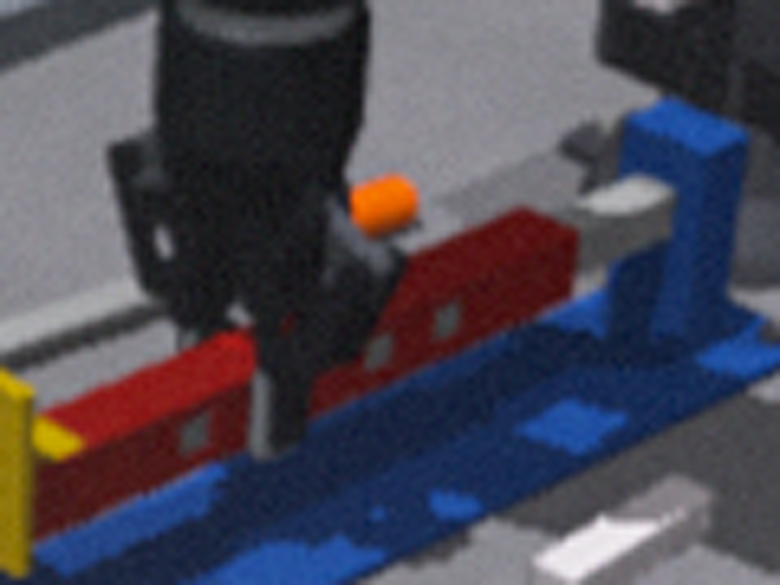

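```bash
cat > b.py <<'E'
from plant import *
import cv2, numpy as np,sys
im,d=read_camera("side");o=observe()
h=cv2.cvtColor(im[225:245,355:378],cv2.COLOR_BGR2HSV)
k=cv2.inRange(h,(12,90,80),(35,255,255)); v,u=np.nonzero(k)
print("brass",len(u),(u.mean()+355,v.mean()+225) if len(u) else "","travel",round((o["tcp_pos"][1]-3.29)/np.cos(.0675),2),np.round(o["ft_force"],1),o["time_s"])
cv2.imwrite(f"pics/{sys.argv[1]}.png",cv2.resize(im[215:255,335:395],None,fx=12,fy=12,interpolation=cv2.INTER_CUBIC))
E
```

Emit:
jog_arm(
  deltas=[
    [[0, 0, 0.5], [0, 0, 0], 255],
    [[0, 0, 0.5], [0, 0, 0], 255],
    [[0, 0, 0.5], [0, 0, 0], 255],
    [[0, 0, 0.5], [0, 0, 0], 255],
  ],
)

```text
time_s: 9.53
tcp_pos: [555.7, 56.5, 228.3]
ee_rot: [-1.571, -0.002, -0.067]
ft_force: [5.2, -0.5, 4.3]
finger_gap: 0.343
```

```bash
python3 b.py b1
```

```text
brass 3 (np.float64(366.0), np.float64(234.0)) travel 53.58 [6.3 0.4 4.2] 9.5833
```

Emit:
jog_arm(
  deltas=[
    [[0, 0, 0.5], [0, 0, 0], 255],
    [[0, 0, 0.5], [0, 0, 0], 255],
  ],
)

```text
time_s: 9.75
tcp_pos: [555.8, 58.1, 228.3]
ee_rot: [-1.57, -0.002, -0.067]
ft_force: [5.4, 3.1, 4.2]
finger_gap: 0.344
```

```bash
python3 b.py b2
```

```text
brass 8 (np.float64(366.0), np.float64(234.5)) travel 55.19 [5.3 3.9 4.2] 9.8
```

Emit:
jog_arm(
  deltas=[
    [[0, 0, 0.5], [0, 0, 0], 255],
  ],
)

```text
time_s: 9.88
tcp_pos: [555.8, 59.1, 228.3]
ee_rot: [-1.568, -0.002, -0.067]
ft_force: [5.5, 0.6, 3.4]
finger_gap: 0.348
```

```bash
python3 b.py b3
```

```text
brass 16 (np.float64(366.5), np.float64(234.5)) travel 56.06 [6.4 5.3 4.8] 9.9333
```

Emit:
jog_arm(
  deltas=[
    [[0, 0, 0.5], [0, 0, 0], 255],
  ],
)

```text
time_s: 10.02
tcp_pos: [555.9, 59.6, 228.3]
ee_rot: [-1.569, -0.002, -0.067]
ft_force: [6.1, 2.1, 3.2]
finger_gap: 0.345
```

```bash
python3 b.py b4
```

```text
brass 16 (np.float64(366.3125), np.float64(234.8125)) travel 56.39 [5.2 2.7 3.8] 10.0667
```

View pics/b4.png

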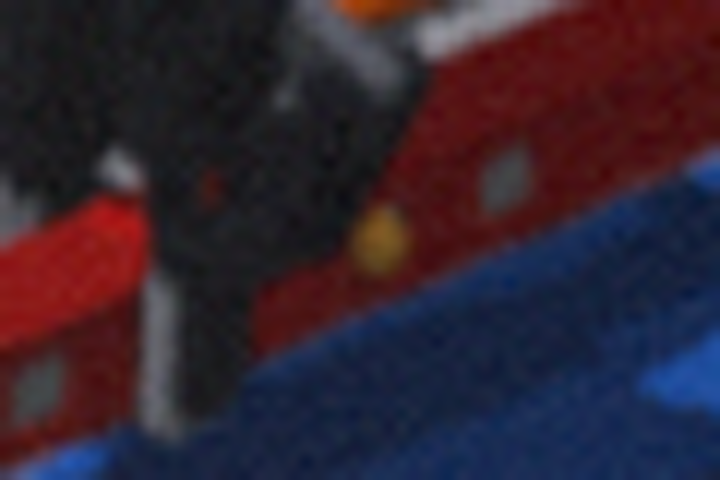

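Emit:
jog_arm(
  deltas=[
    [[0, 0, 0.3], [0, 0, 0], 255],
    [[0, 0, 0], [0, 0, 0], 255],
    [[0, 0, 0], [0, 0, 0], 255],
  ],
)

```text
time_s: 10.32
tcp_pos: [555.9, 59.6, 228.3]
ee_rot: [-1.569, -0.002, -0.067]
ft_force: [5.7, 3.0, 5.2]
finger_gap: 0.349
```

```bash
python3 b.py b5; python3 - <<'E'
from h import *
z=np.load("side0.npz")["im"][215:255,335:395]; cv2.imwrite("pics/b0.png",cv2.resize(z,None,fx=12,fy=12,interpolation=cv2.INTER_CUBIC))
E
```

```text
brass 19 (np.float64(366.2631578947368), np.float64(234.73684210526315)) travel 56.47 [5.2 2.2 4.2] 10.3667
```

View pics/b5.png

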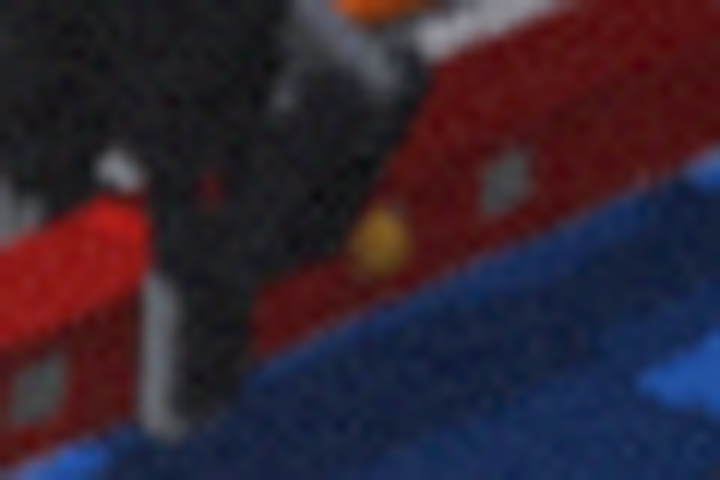

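View pics/b0.png

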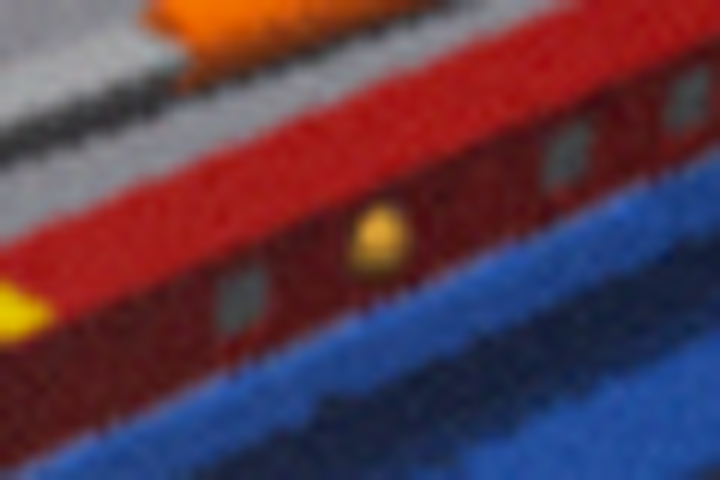

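Emit:
jog_arm(
  deltas=[
    [[0, 0, 0], [0, 0, 0], 120],
    [[0, 0, 0], [0, 0, 0], 60],
    [[0, 0, 0], [0, 0, 0], 0],
    [[0, 0, 0], [0, 0, 0], 0],
    [[0, 0, 0], [0, 0, 0], 0],
    [[0, 0, 0], [0, 0, 0], 0],
    [[0, 0, 0], [0, 0, 0], 0],
    [[0, 0, 0], [0, 0, 0], 0],
  ],
)

```text
time_s: 11.03
tcp_pos: [555.3, 59.0, 227.7]
ee_rot: [-1.571, 0.0, -0.067]
ft_force: [0.3, -0.8, -0.0]
finger_gap: 1.001
```

```bash
python3 b.py b6
```

```text
brass 0  travel 55.8 [ 1.1 -0.4 -0.7] 11.0833
```

Emit:
jog_arm(
  deltas=[
    [[0, -10, 0], [0, 0, 0], 0],
    [[0, -25, 0], [0, 0, 0], 0],
    [[0, -35, 0], [0, 0, 0], 0],
    [[0, -35, 0], [0, 0, 0], 0],
    [[0, -35, 0], [0, 0, 0], 0],
    [[0, -30, 0], [0, 0, 0], 0],
    [[-15, 0, -35], [0, 0, 0], 0],
    [[-15, 0, -35], [0, 0, 0], 0],
    [[-15, 0, -35], [0, 0, 0], 0],
    [[-15, 0, -35], [0, 0, 0], 0],
    [[-15, 0, -35], [0, 0, 0], 0],
    [[-15, 0, -35], [0, 0, 0], 0],
    [[-15, 0, -35], [0, 0, 0], 0],
    [[-15, 0, -35], [0, 0, 0], 0],
    [[-15, 0, -35], [0, 0, 0], 0],
    [[-15, 0, -35], [0, 0, 0], 0],
    [[0, 0, 0], [0, 0, 0], 0],
    [[0, 0, 0], [0, 0, 0], 0],
  ],
)

```text
time_s: 12.58
tcp_pos: [381.3, -281.5, 398.5]
ee_rot: [-1.571, -0.001, -0.071]
ft_force: [-0.1, -0.4, -0.6]
finger_gap: 0.999
```

```bash
python3 b.py b7; python3 - <<'E'
from plant import *
import cv2, numpy as np
im,d=read_camera("top"); np.savez("top9.npz",im=im,d=d)
cv2.imwrite("pics/top9.png",cv2.resize(im[120:330,240:500],None,fx=2.85,fy=2.85,interpolation=cv2.INTER_CUBIC))
a=np.load("top0.npz")["im"]
cv2.imwrite("pics/cmp.png",np.vstack([cv2.resize(i[222:258,350:400],None,fx=8,fy=8,interpolation=cv2.INTER_CUBIC) for i in(a,im)]))
E
```

```text
brass 23 (np.float64(366.2173913043478), np.float64(234.69565217391303)) travel -284.38 [-0.7 -0.3  0.3] 12.6333
```

View pics/top9.png

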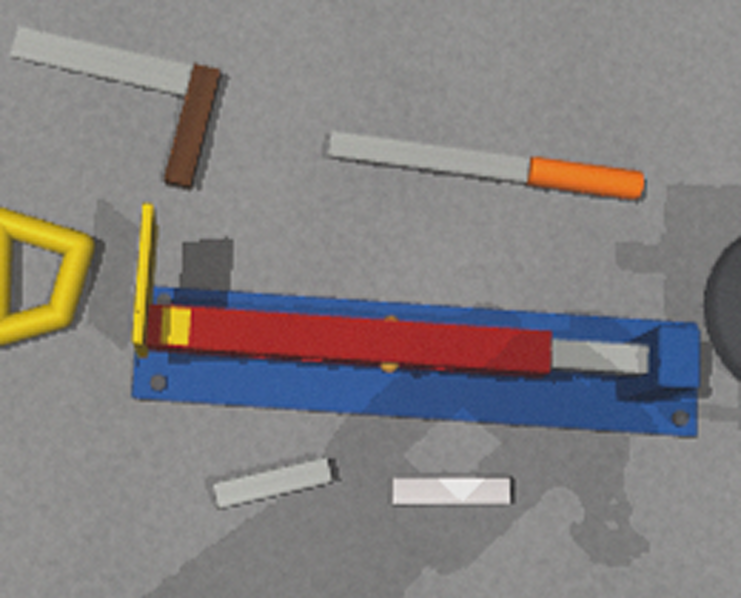

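View pics/cmp.png

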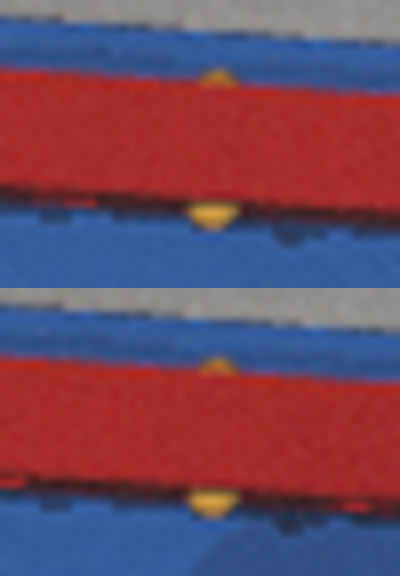

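View pics/b7.png

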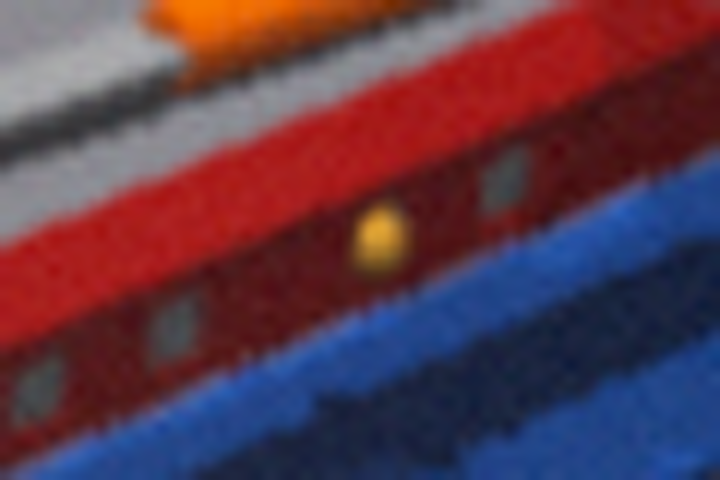

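Both buttons stand out in the top view at the same place and size as at the start. The side view shows the brass centred at pixel (366, 235), 23 px in area against 24 px at the start. The tube is in its next hole, the other tools have not moved, and the arm is clear.

```bash
python3 -c "
from plant import *
sign_off()"
```

```text
the job is handed in; nothing more can be done
```

The stop is set one hole longer. I squeezed both buttons flush with one 40 N grasp and drew the tube out in small steps. At about 56 mm I felt the snap, stopped, let go, backed the arm off and handed the job in at about 12.7 s.

**Last checks:**
- **Travel:** about 56.4 mm by the arm's position. The camera estimate of the hole spacing was about 57 mm, so the two agree.
- **Buttons:** both look sprung out in the top view, the same size and place as at the start. The near one measures 23 px of brass in the side view, against 24 px at the start.
- **Other tools:** none in the final top picture looks moved. The hammer and most of the hacksaw were outside the part I viewed, but the arm never worked near them.

**What disagreed:**
- **Drag:** it read only about 5–7 N while the buttons rode under the wall, where I expected 13–15 N.
- **Entering the hole:** from about 53 mm the pull faded, then reversed to about +5 N as the buttons pulled the tube in. I confirmed the snap from that and from the brass reappearing in the hole.
- **Button load:** the force on the buttons themselves was not measured directly.

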